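Stop the bench logger and draw its battery cassette

TASK

Stop the white bench logger by taking the blue stylus from its stand and using it to press the recessed red button fully down for a moment, then put the stylus back upright in its stand and let go of it. Then pinch the two orange catches on the sides of the battery cassette together, lift the cassette upright out of its bay and finish while still holding it in the air like that, well clear above the logger and still. Leave the jar, the crucible and the rubber disc beside the logger where they stand.

Things in the scene. Friction and masses are not known exactly. Their poses are not given: they have to be found in the camera images.
- logger: Fixed white instrument on the worktop, 104 x 174 mm, deck 50 mm high, with a dark display. Origin: centre of its underside; x points away from its front (vented) face, y to its left, z up. The battery bay opens in the deck (its centre at y = +35 mm); the red button is in the deck at x = -15, y = -55 mm. It stands turned by up to about 17 degrees either way.
- button_mouth (a point): Centre of the mouth of the button's round well, level with the deck (50 mm above the worktop). The well is 13 mm across; the red plunger in it is 10.4 mm across and its top lies 4 mm below the deck, 9 mm when fully pressed. Fingers do not fit in.
- stop_button (a joint): The red button's travel in m: 0 = up, 0.005 = fully down. Spring: starts to move at about 0.75 N, about 3.3 N fully down; springs back up when let go.
- bay_mouth (a point): Centre of the battery bay's mouth, level with the deck. The mouth is 54 mm (logger x) by 41 mm (logger y); the bay's floor is 8 mm above the worktop.
- battery: Loose black battery cassette, 50 (x) x 36 (y) x 88 mm tall, about 0.24 kg, seated in the bay, its axes along the logger's; 46 mm of it stand above the deck. Origin: centre of its underside; z up. An orange catch stands out on its +y and its -y side. Each has a tooth at its foot under a lip of the bay: it cannot be lifted unless both catches are pressed in.
- battery_grip (a point): Point on the cassette's axis level with the middle of both catch plates, 68 mm above the underside (26 mm above the deck while seated). Each plate is 28 mm wide (x) and 28 mm tall; over both plates it measures 53 mm when free, 37 mm with both fully pressed in. Pinch along the cassette's y. The cassette has about 2 mm of play in the bay.
- catch_left (a joint): Travel of the catch on the cassette's +y side in m: 0 = out (locked), 0.008 = fully pressed in; free of its lip from 0.005 with the cassette centred in the bay. Spring: 1.6 N at the start, 8 N fully in.
- catch_right (a joint): The same for the catch on the cassette's -y side; it too grows as it is pressed in.
- stand: Fixed aluminium block 42 x 42 x 60 mm tall with a round hole 17 mm across and 55 mm deep from the top, at its centre. Origin: centre of the underside.
- stylus: Loose stylus 136 mm long, 40 g, standing upright in the stand, tip down, 81 mm of it showing. Origin: centre of the tip's end; z runs up the shaft to the blunt top. The steel tip is 5 mm across and 30 mm long, then it widens to a round blue grip 14 mm across from 38 mm up to the top. Seated, its tip is 5 mm above the worktop.
- stylus_grip (a point): Point on the stylus's axis 100 mm above the end of its tip, in the ribbed part: a good place to grip.
- jar: Loose white jar with a red cap, 46 mm across, 71 mm tall, a bystander to the left of the logger (a like one stands far back). Origin: centre of the underside.
- crucible: Loose cream ceramic crucible, 36 mm across, 32 mm tall, a bystander to the left of the logger (a like one stands far back). Origin: centre of the underside.
- test_disc: Loose red-brown rubber disc, 29 mm across, 13 mm tall, a bystander to the left of the logger. Origin: centre of the underside.

How it is judged (in metres and radians):
On the way, in this order (a step that is already met when the one before it is completed fails the run):
1. the red button is pressed fully down with the held stylus (value of joint stop_button above 0.0035 m and contact force between stylus and logger above 0.5 N and contact force between the fingers and stylus above 0.5 N), for 0.2 s.
2. the stylus stands in its stand again, let go (horizontal distance between stylus and stand below 0.007 m and z of stylus in the frame of stand between 0 and 0.012 m and angle between stylus's own z axis and vertical below 0.15 rad and contact force between the fingers and stylus below 0.05 N), for 0.2 s.
3. both catches are pinched in by the fingers with the cassette still in the bay (value of joint each of catch_left, catch_right above 0.005 m and contact force between the fingers and battery above 2 N and z of battery in the frame of logger below 0.02 m), for 0.1 s.
At the end, for the whole second after the job is handed in: Fingers hold the cassette, both catches in more than 5 mm, underside over 30 mm above the deck, within 0.3 rad of upright, under 0.03 m/s, touching nothing else; stylus let go, down in its stand (7 mm, 0.15 rad); jar, crucible and disc within 30 mm of their starts (all of step 2 and value of joint each of catch_left, catch_right above 0.005 m and contact force between the fingers and battery above 2 N and z of battery in the frame of logger above 0.08 m and angle between battery's own z axis and vertical below 0.3 rad and linear speed of battery below 0.03 m/s and contact force between battery and logger below 0.05 N and contact force between battery and stand below 0.05 N and contact force between battery and jar below 0.05 N and contact force between battery and crucible below 0.05 N and contact force between battery and test_disc below 0.05 N and distance of each of jar, crucible, test_disc from where it was at the start of the episode below 0.03 m); the arm keeps its last pose, push and grip.
It fails at once if the jar is pushed away or knocked over (distance of jar from where it was at the start of the episode above 0.03 m or angle between jar's own z axis and vertical above 0.6 rad).
It fails at once if the crucible is pushed away or knocked over (distance of crucible from where it was at the start of the episode above 0.03 m or angle between crucible's own z axis and vertical above 0.6 rad).
It fails at once if the rubber disc is pushed away or knocked over (distance of test_disc from where it was at the start of the episode above 0.03 m or angle between test_disc's own z axis and vertical above 0.6 rad).
It also fails if it takes over 51 s, if anything falls off the work surface, if the arm or the gripper's body presses on something with over 40 N, if the wrist force passes 120 N, or if a joint passes its speed limit or range.

ROBOT

A 6-joint arm with a two-finger parallel gripper is mounted at the origin on a cart in front of the work surface, level with it; the furniture and walls round the work are solid. World frame = base frame: x ahead of the robot, y to its left, z up, the work surface at z = 0. Lengths are in mm, angles in rad, forces in N, time in s.
With the tool pointing down it reaches from about 275 to 750 mm from the base axis. Payload 10.2 kg.
Tool frame: the origin (TCP) lies at the very end of the fingers, on their centre line; the grasp point (between the pads) lies 19 mm behind it (ctrl.grip_depth is the distance from the TCP to the grasp point, in mm); z points along the fingers, x is the direction in which the jaws open and shut, and the axes are right-handed (so a half turn about z gives the same grasp; the last joint's range is limited). The gripper opens to 85 mm and grips with 20 to 120 N. Pads are 22 mm wide; open, the fingers measure 114 mm over their backs; the gripper's body (76 mm by 85 mm) begins 54 mm behind the grasp point. The pads swing forward as they close: fully open they stand 13 mm farther back than shut.
Start: joints at [0.987, 0.313, 1.498, -0, 1.331, -0.223], TCP at [185.35, 491.199, 231.294] pointing down, gripper open.
Joint ranges: [-2.94, 2.94], [-0.97, 2.17], [0.19, 2.56], [-1.23, 4.37], [0.02, 3.11], [-2.88, 2.88]. Speed limits (rad/s): [2.39, 2.39, 3.01, 3.14, 3.14, 3.14].

INTERFACE

Orientations are given as a unit quaternion [w, x, y, z].
In Python, from rig import ctrl gives the robot as it stands.
- The arm moves only by the tool play_rows, never from a script. Its argument "motion" is a list of rows, each a list of 2 entries, a list of its own where there are three numbers: the shift along the tool's x, y, z in mm, then the turn, a rotation vector about the tool's x, y, z in degrees. A call has 1 to 20 rows; each row shifts and turns the commanded pose from where the row before left it, along the tool's axes as they then stand; what a row does not reach is not made up. A row lasts 1/12 s, in which the tool goes at most 41.7 mm and 7.16 degrees, less where a joint would pass 70% of its speed; a pose out of reach is approached as far as the arm can. A call with a gripper value outside its range is refused whole. "fingers" is the finger opening in mm, from 0 to 85.4, set as the call begins (left out, the last holds). The fingers move at their own pace and stop on an object; "squeeze" is the grip in N (left out, the last holds). Time passes only in rows, so rows that do not move let the fingers close. It gives the time, the measured TCP pose, the force and the opening at its end, in the units of the state.
- ctrl.sense(): the state, without advancing time (a new reading comes with each control period).
- ctrl.capture(name): name is "side" or "top"; returns the picture (480x640x3 uint8, red, green, blue); there is no depth.
- ctrl.get_calibration(name): a dict with "K" (3x3 intrinsics, pixels), "k1" (the pictures are not rectified: a ray, as slopes to the right and down, at radius r is drawn at 1 + k1 r^2 times it, then the intrinsics apply), "R" (3x3) and "t" (3): a world point X has camera coordinates R X + t. Camera axes: x right, y down, z forward; pixel columns grow to the right and rows downward; lengths in mm; the calibration is good to about 2 mm. A picture is of the moment at which its call begins. get_calibration takes no time and is no camera call.
- ctrl.finish_job(): hands the job in, once; it reports no verdict.
Trained networks look in the newest picture that a camera, given by its name, has taken for a name from the list of things; names that differ only in an ending like _2 or _b are one class to them, and where a whole thing is asked for, a point or a joint stands for the part that bears it (a point fixed in the world has none). Each returns a list of dicts, best first, with "p" (0 to 1); they miss things now and then, are a little off and sometimes report something else, mostly with a low value. They report only what shows in the picture. A call takes as long as a camera call.
- ctrl.spot_in(camera, name): "position" ([column, row] as shares, 0 to 1, of the picture: columns of its width, rows of its height, amid what is visible of it).
The state is a dict: "time_s": time; "joints": joint angles; "dq": joint speeds; "tau": joint torques, N m; "eef_pos": TCP position; "ee_rot": TCP orientation; "force": force on the tool from outside, world axes, zero at the start; "wrist_torque": the same for the moment, N m; "grip_width": opening from 0.0 (shut) to 1.0 (fully open).
Only numpy, scipy, OpenCV 4.12 (cv2) and the standard library are available. Lean on these libraries where they do the work, as an engineer would, in place of code of your own. Each camera call takes 0.05 s, during which the arm holds its last target. There are 200 camera calls.

## Working session

There is one attempt and no reset: what is moved stays moved. The work goes in short steps, Python scripts to look and compute and a tool call to move; the robot and the scene stay as the last step left them, time stands still between calls to the robot, and variables do not carry over. Pictures are saved under pics/ and viewed, about 8 in all and at most 12, crops included, and the job is handed in when it is done.

Besides the shell and the picture viewer there is one more tool, called after ">>>" as name(argument=value, ...) on one line, values as JSON. play_rows: Moves the arm, as the interface text tells. Its arguments: {"type":"object","properties":{"motion":{"type":"array"},"fingers":{"type":"number"},"squeeze":{"type":"number"}},"required":["motion"]}

```bash
mkdir -p pics
cat > h.py <<'E'
import numpy as np, cv2
from rig import ctrl
from scipy.spatial.transform import Rotation as Ro
def cal(n):
    c=ctrl.get_calibration(n); return [np.array(c[k],float) for k in('K','R','t')]+[float(c['k1'])]
def ray(n,px):
    K,R,t,k1=cal(n)
    d=cv2.undistortPoints(np.array([[px]],float),K,np.array([k1,0,0,0,0]))[0,0]
    return -R.T@t, R.T@np.array([d[0],d[1],1])
def atz(n,px,z):
    o,d=ray(n,px); return o+d*(z-o[2])/d[2]
def proj(n,X):
    K,R,t,k1=cal(n); return cv2.projectPoints(np.array(X,float).reshape(-1,1,3),cv2.Rodrigues(R)[0],t,K,np.array([k1,0,0,0,0]))[0].reshape(-1,2)
def tri(p):  # list of (cam,px)
    A=np.zeros((3,3));b=np.zeros(3)
    for n,px in p:
        o,d=ray(n,px);d/=np.linalg.norm(d);M=np.eye(3)-np.outer(d,d);A+=M;b+=M@o
    return np.linalg.solve(A,b)
def save(n,f): im=ctrl.capture(n);cv2.imwrite(f'pics/{f}.png',im[:,:,::-1]);return im
E
python3 - <<'E'
from h import *
print(ctrl.sense())
for n in('top','side'):
    save(n,n+'0');K,R,t,k1=cal(n);print(n,K.round(1).tolist(),k1,(-R.T@t).round(0),R.round(2).tolist())
    for o in ['logger','button_mouth','bay_mouth','battery','battery_grip','stand','stylus','stylus_grip','jar','crucible','test_disc','catch_left','catch_right']:
        print(o,[(np.round(np.array(r['position'])*[640,480],1).tolist(),round(r['p'],2)) for r in ctrl.spot_in(n,o)[:3]])
E
```

```text
{'time_s': 0.0, 'joints': array([ 9.86602065e-01,  3.13464134e-01,  1.49843310e+00, -1.79532936e-05,
        1.33098442e+00, -2.23392903e-01]), 'dq': array([ 0.00110327, -0.00086521, -0.00078229, -0.00151884,  0.0007048 ,
        0.00078394]), 'tau': array([-5.18609904e-04, -4.12265611e+01, -2.59741223e+01, -1.08092336e-04,
        4.09863365e-03,  9.84089047e-05]), 'eef_pos': array([185.20720322, 490.97716778, 230.72933889]), 'ee_rot': array([ 2.48109732e-04,  8.22502142e-01,  5.68761647e-01, -5.94893589e-04]), 'force': array([0.33793919, 0.04635872, 0.19391357]), 'wrist_torque': array([-0.03643814, -0.05778794,  0.04398555]), 'grip_width': 0.9973836914743228}
top [[458.8, 0.0, 312.8], [0.0, 458.8, 239.4], [0.0, 0.0, 1.0]] -0.03495745676737603 [487. 325. 934.] [[0.01, -1.0, 0.04], [-1.0, -0.01, -0.07], [0.07, -0.04, -1.0]]
logger [([350.5, 238.4], 0.96)]
button_mouth [([352.3, 238.2], 0.81), ([238.0, 277.1], 0.39)]
bay_mouth [([351.3, 243.0], 0.79)]
battery [([331.0, 233.3], 0.59)]
battery_grip [([331.6, 236.3], 0.78), ([350.6, 239.2], 0.2)]
stand [([369.1, 302.0], 0.61), ([351.9, 2
[... 245 characters left out ...]
0.0, 321.7], [0.0, 601.9, 235.1], [0.0, 0.0, 1.0]] -0.016248714883037182 [ 435. 1017.  598.] [[-0.99, -0.14, 0.01], [-0.1, 0.58, -0.81], [0.11, -0.8, -0.59]]
logger [([319.3, 246.8], 0.86), ([306.6, 226.0], 0.28)]
button_mouth [([316.7, 245.6], 0.9), ([221.2, 330.2], 0.38)]
bay_mouth [([318.3, 246.2], 0.94)]
battery [([308.1, 223.7], 0.55)]
battery_grip [([310.0, 222.2], 0.73)]
stand [([396.9, 221.9], 0.8)]
stylus [([402.2, 183.9], 0.92)]
stylus_grip [([399.5, 189.4], 0.59), ([309.1, 218.7], 0.35)]
jar [([275.9, 337.9], 0.97), ([398.9, 185.4], 0.26)]
crucible [([223.8, 331.0], 0.61)]
test_disc [([348.0, 335.1], 0.54)]
catch_left [([304.6, 226.1], 0.77), ([311.4, 219.0], 0.36)]
catch_right []
```

View pics/top0.png

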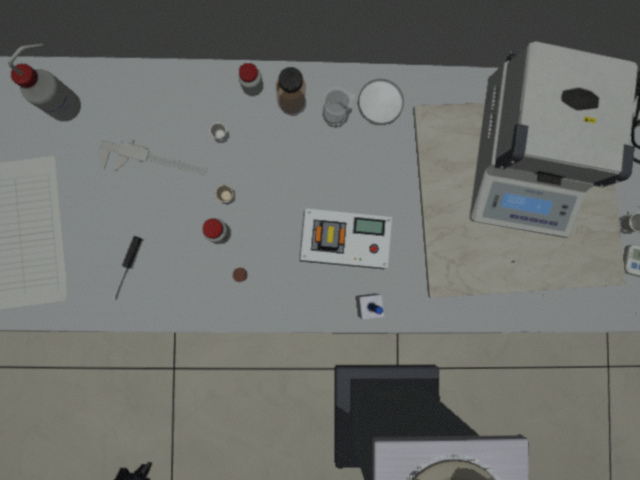

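View pics/side0.png

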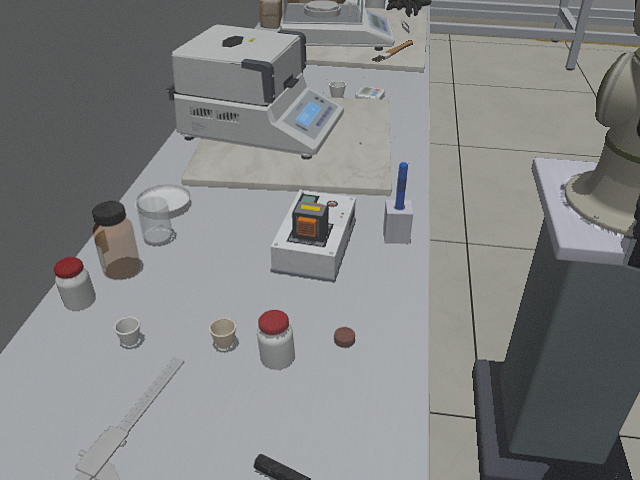

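The top view shows the logger at (346,238) with the bay on its left side, the red button at (374,248), and the stand with the stylus at (371,307). The jar, crucible and disc are at (214,231), (226,194) and (240,274). The side view agrees. I'll zoom in on both for corners.

Run:
```python
import cv2,numpy as np
a=cv2.imread('pics/top0.png')[200:330,290:410]; b=cv2.imread('pics/side0.png')[150:290,260:420]
a=cv2.resize(a,None,fx=4.5,fy=4.5,interpolation=cv2.INTER_CUBIC);b=cv2.resize(b,None,fx=5,fy=5,interpolation=cv2.INTER_CUBIC)
cv2.imwrite('pics/ta.png',a);cv2.imwrite('pics/sb.png',b[:600])
b.shape
```

```text
(no output)
```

View pics/ta.png

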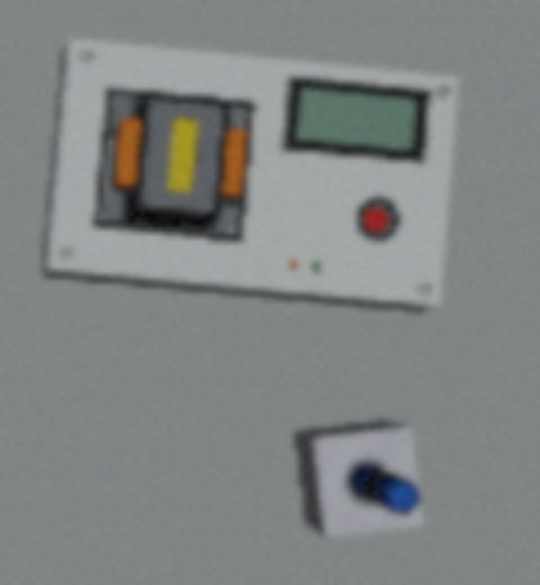

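View pics/sb.png

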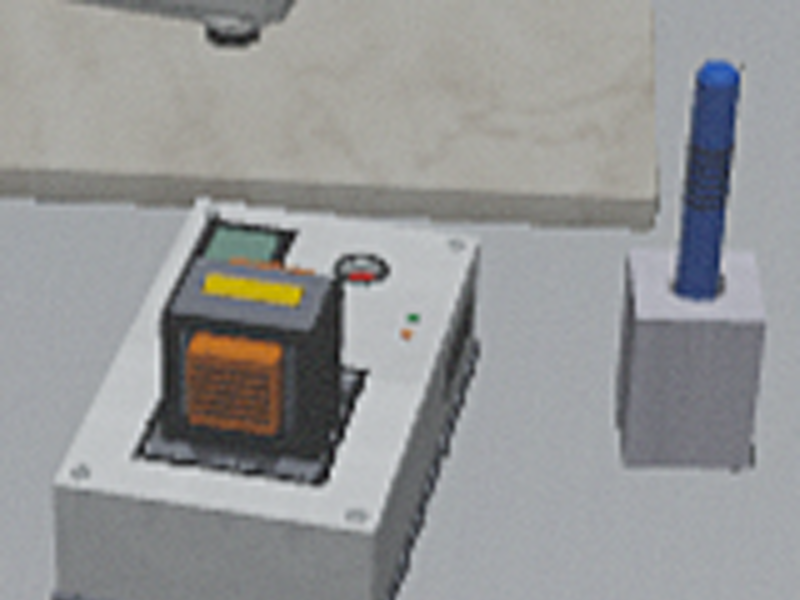

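Top crop: deck corners (68,40), (460,75), (440,308), (47,274), button (377,219), stylus top (402,494). Side crop: deck corners (200,203), (478,240), (375,530), (57,485), button well (360,268), stylus top (719,73).

Run:
```python
from h import *
from scipy.optimize import least_squares
T=lambda L:np.array(L)/4.5+[290,200]-.4
S=lambda L:np.array(L)/5+[260,150]-.4
# logger corners: top order: TL(x+,y+),TR(x+,y-),BR(x-,y-),BL(x-,y+)
L=np.array([[52,87,50],[52,-87,50],[-52,-87,50],[-52,87,50],[-15,-55,50.]])
# side view: near-left= (x+,y+), near-right (x-,y+), far-right (x-,y-), far-left (x+,y-)
oT=T([[68,40],[460,75],[440,308],[47,274],[377,219]]); oS=S([[57,485],[200,203],[478,240],[375,530],[360,268]])
def pose(p,L):
    c,s=np.cos(p[2]),np.sin(p[2]); return np.c_[L[:,0]*c-L[:,1]*s+p[0],L[:,0]*s+L[:,1]*c+p[1],L[:,2]]
for cams in (['top'],['side'],['top','side']):
    f=lambda p:np.concatenate([(proj(n,pose(p,L))-(oT if n=='top' else oS)).ravel() for n in cams])
    r=least_squares(f,[550,250,0]); print(cams,r.x.round(3),np.abs(r.fun).max().round(2))
    print(' button',pose(r.x,np.array([[-15,-55,50.]]))[0].round(1),'bay',pose(r.x,np.array([[0,35,50.]]))[0].round(1))
print('stand top',np.mean([atz('top',p,60) for p in T([[310,435],[410,427],[423,523],[325,535]])],0).round(1),
 'side',np.mean([atz('side',p,60) for p in S([[627,250],[752,255],[765,318],[632,320]])],0).round(1))
print('sty top',atz('top',T([402,494]),141).round(1),atz('side',S([719,73]),141).round(1),tri([('top',T([402,494])),('side',S([719,73]))]).round(1))
for n,z,a,b in(('jar',71,(214,228),(273,320)),('cruc',16,(225,194),(223,333)),('disc',13,(240,274),(345,334))):
    print(n,atz('top',a,z).round(0),atz('side',b,z).round(0))
print(proj('top',[[185,491,230]]))
s=ctrl.sense();w,x,y,z=s['ee_rot'];print(Ro.from_quat([x,y,z,w]).as_matrix().round(3))
```

```text
['top'] [ 5.54193e+02  2.22755e+02 -7.90000e-02] 1.06
 button [534.9 169.1  50. ] bay [557.  257.6  50. ]
['side'] [ 5.53110e+02  2.24635e+02 -8.10000e-02] 2.14
 button [533.7 171.   50. ] bay [555.9 259.5  50. ]
['top', 'side'] [ 5.53630e+02  2.23333e+02 -8.00000e-02] 2.25
 button [534.3 169.7  50. ] bay [556.4 258.2  50. ]
stand top [423.9 175.7  60. ] side [422.9 178.5  60. ]
sty top [424.3 176.  141. ] [422.1 181.6 141. ] [423.  175.3 137.4]
jar [569. 474.  71.] [567. 482.  71.]
cruc [643. 463.  16.] [642. 462.  16.]
disc [483. 431.  13.] [480. 435.  13.]
[[179.3677884 475.0347541]]
[[ 0.353  0.936  0.   ]
 [ 0.936 -0.353  0.   ]
 [ 0.     0.    -1.   ]]
```

>>> play_rows(motion=[[[0, 0, 0], [0, 0, -5.4]], [[0, 0, 0], [0, 0, -5.4]], [[0, 0, 0], [0, 0, -5.4]], [[-17.3, 15.5, 1.8], [0, 0, 0]], [[-17.3, 15.5, 1.8], [0, 0, 0]], [[-17.3, 15.5, 1.8], [0, 0, 0]], [[-17.3, 15.5, 1.8], [0, 0, 0]], [[-17.3, 15.5, 1.8], [0, 0, 0]], [[-17.3, 15.5, 1.8], [0, 0, 0]], [[-17.3, 15.5, 1.8], [0, 0, 0]], [[-17.3, 15.5, 1.8], [0, 0, 0]], [[-17.3, 15.5, 1.8], [0, 0, 0]], [[-17.3, 15.5, 1.8], [0, 0, 0]], [[-17.3, 15.5, 1.8], [0, 0, 0]], [[-17.3, 15.5, 1.8], [0, 0, 0]], [[-17.3, 15.5, 1.8], [0, 0, 0]], [[-17.3, 15.5, 1.8], [0, 0, 0]], [[-17.3, 15.5, 1.8], [0, 0, 0]], [[-17.3, 15.5, 1.8], [0, 0, 0]], [[-17.3, 15.5, 1.8], [0, 0, 0]]], fingers=60, squeeze=40)

```text
time_s: 3.07
eef_pos: [425.7, 176.4, 200.7]
ee_rot: [0.0, 0.734, 0.679, 0.0]
force: [-0.1, 1.0, 0.2]
grip_width: 0.7
```

>>> play_rows(motion=[[[0, -2, 10], [0, 0, 0]], [[0, 0, 10], [0, 0, 0]], [[0, 0, 10], [0, 0, 0]], [[0, 0, 10], [0, 0, 0]], [[0, 0, 10], [0, 0, 0]], [[0, 0, 10], [0, 0, 0]], [[0, 0, 10], [0, 0, 0]], [[0, 0, 10], [0, 0, 0]], [[0, 0, 10], [0, 0, 0]], [[0, 0, 10], [0, 0, 0]], [[0, 0, 10], [0, 0, 0]], [[0, 0, 4.5], [0, 0, 0]], [[0, 0, 0], [0, 0, 0]]])

```text
time_s: 4.15
eef_pos: [422.7, 177.5, 85.5]
ee_rot: [-0.0, 0.734, 0.679, -0.001]
force: [0.0, 0.5, -0.2]
grip_width: 0.708
```

Run:
```python
from h import *
im=save('side','s1');b=cv2.resize(im[100:260,320:480],None,fx=3.5,fy=3.5,interpolation=cv2.INTER_CUBIC)
t=save('top','t1');t=cv2.resize(t[240:360,320:400],None,fx=3,fy=3.5,interpolation=cv2.INTER_CUBIC)
t=cv2.copyMakeBorder(t,0,560-t.shape[0],0,0,cv2.BORDER_CONSTANT)
cv2.imwrite('pics/st1.png',np.hstack([b,t])[:,:,::-1])
s=ctrl.sense();print(s['eef_pos'],s['force'],proj('side',[s['eef_pos']]))
```

```text
[423.33263413 177.63466656  86.54848523] [-0.92505824  0.49863016  0.63405596] [[399.60655081 192.5712514 ]]
```

View pics/st1.png

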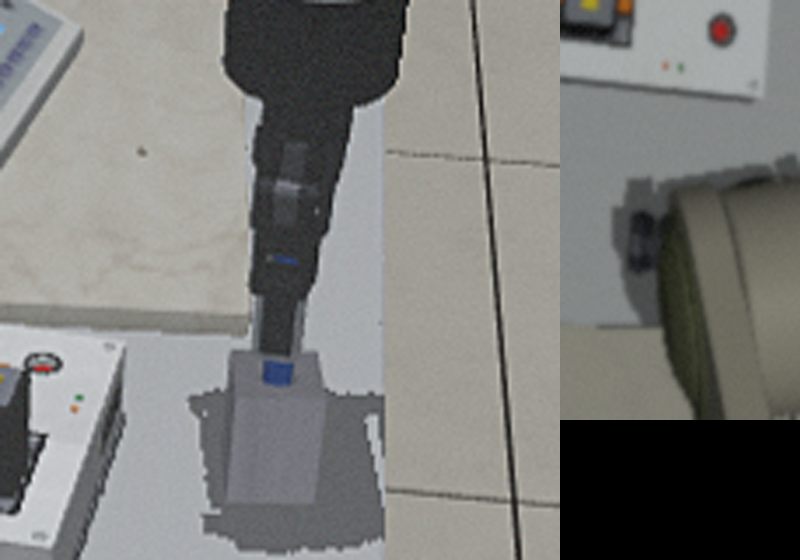

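The side view shows the stylus (crop column 278) centred on the pads. Next: close and lift.

>>> play_rows(motion=[[[0, 0, 0], [0, 0, 0]], [[0, 0, 0], [0, 0, 0]], [[0, 0, 0], [0, 0, 0]], [[0, 0, 0], [0, 0, 0]], [[0, 0, 0], [0, 0, 0]], [[0, 0, 0], [0, 0, 0]], [[0, 0, 0], [0, 0, 0]], [[0, 0, 0], [0, 0, 0]], [[0, 0, 0], [0, 0, 0]], [[0, 0, 0], [0, 0, 0]]], fingers=0, squeeze=50)

```text
time_s: 5.08
eef_pos: [423.3, 177.7, 86.4]
ee_rot: [0.0, 0.734, 0.679, 0.0]
force: [-0.5, 1.6, 4.8]
grip_width: 0.147
```

>>> play_rows(motion=[[[0, 0, -8], [0, 0, 0]], [[0, 0, -8], [0, 0, 0]], [[0, 0, -8], [0, 0, 0]], [[0, 0, -8], [0, 0, 0]], [[0, 0, -8], [0, 0, 0]], [[0, 0, -8], [0, 0, 0]], [[0, 0, -8], [0, 0, 0]], [[0, 0, -8], [0, 0, 0]], [[0, 0, -8], [0, 0, 0]], [[0, 0, -8], [0, 0, 0]], [[0, 0, 0], [0, 0, 0]], [[0, 0, 0], [0, 0, 0]]])

```text
time_s: 6.08
eef_pos: [423.2, 177.6, 166.5]
ee_rot: [0.0, 0.734, 0.679, 0.0]
force: [-1.0, 0.2, -0.6]
grip_width: 0.151
```

Run:
```python
from h import *
im=save('side','s2');b=cv2.resize(im[90:240,310:470],None,fx=5,fy=4,interpolation=cv2.INTER_CUBIC)
cv2.imwrite('pics/s2c.png',b[:,:,::-1])
s=ctrl.sense();p=s['eef_pos'];print(p,s['force'],s['grip_width'])
print([ (proj('side',[[p[0],p[1],p[2]-81+k]])[0]-[310,90])*[5,4] for k in (0,30,38,70)])
print(proj('side',[[p[0]+3,p[1],p[2]-81]])-proj('side',[[p[0],p[1],p[2]-81]]),[ (r['position'],r['p']) for r in ctrl.spot_in('side','stylus')])
```

```text
[422.99722571 177.58229406 166.02892628] [-0.16110591  0.11278072 -0.15543438] 0.14843623871348147
[array([448.66068537, 413.49123571]), array([457.08233237, 349.20419165]), array([459.37877797, 331.66269446]), array([468.78657818, 259.74932682])]
[[-1.85986119 -0.16331872]] [([0.6291, 0.344], 0.6)]
```

View pics/s2c.png

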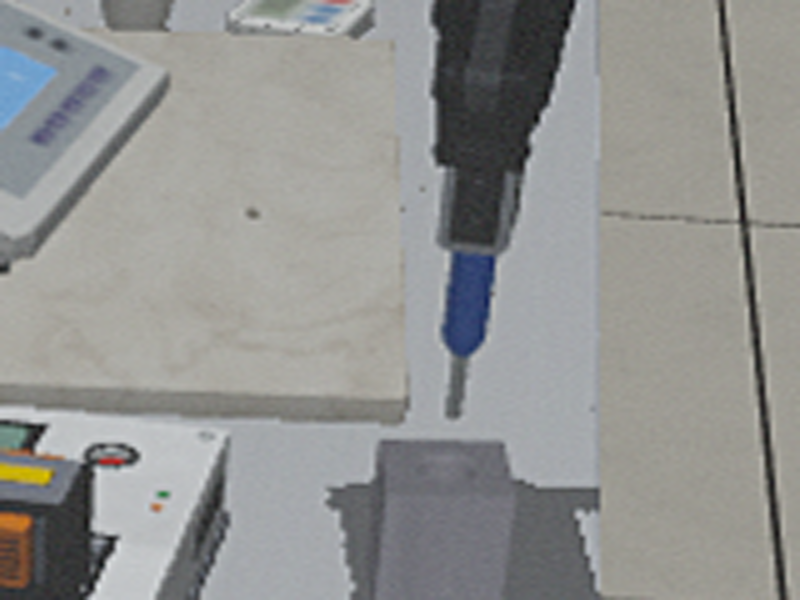

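>>> play_rows(motion=[[[0.2, 6, 0], [0, 0, 0]], [[0.2, 11, 0], [0, 0, 0]], [[0.2, 11, 0], [0, 0, 0]], [[0.2, 11, 0], [0, 0, 0]], [[0, 11, 0], [0, 0, 0]], [[0, 11, 0], [0, 0, 0]], [[0, 11, 0], [0, 0, 0]], [[0, 11, 0], [0, 0, 0]], [[0, 11, 0], [0, 0, 0]], [[0, 11, 3], [0, 0, 0]], [[0, 5, 5], [0, 0, 0]], [[0, 2, 7], [0, 0, 0]], [[0, 0, 7], [0, 0, 0]], [[0, 0, 5], [0, 0, 0]], [[0, 0, 0], [0, 0, 0]], [[0, 0, 0], [0, 0, 0]]])

```text
time_s: 7.52
eef_pos: [534.4, 169.8, 139.0]
ee_rot: [-0.0, 0.734, 0.679, -0.0]
force: [0.5, -0.5, -0.4]
grip_width: 0.15
```

Run:
```python
from h import *
im=save('side','s3');b=cv2.resize(im[150:250,280:400],None,fx=6,fy=6,interpolation=cv2.INTER_CUBIC)
cv2.imwrite('pics/s3c.png',b[:,:,::-1])
s=ctrl.sense();p=s['eef_pos'];print(p,s['force'],s['grip_width'])
f=lambda X:(proj('side',[X])[0]-[280,150])*6
print(f([p[0],p[1],p[2]-81]),f([p[0],p[1],50]),f([p[0]+3,p[1],50]),f([p[0],p[1]+3,50]))
```

```text
[534.6749783  169.77808585 139.36658526] [ 0.38293927  0.40705836 -0.81708647] 0.1461506321383857
[309.27830309 291.75615008] [308.58779749 317.00668425] [297.98204079 316.04861141] [307.17966572 322.74426049]
```

View pics/s3c.png

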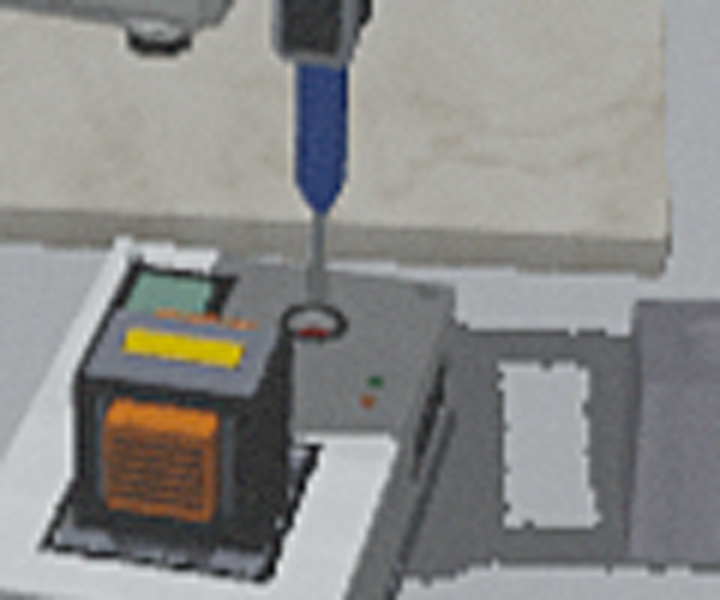

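>>> play_rows(motion=[[[0, 0, 2.5], [0, 0, 0]], [[0, 0, 2.5], [0, 0, 0]], [[0, 0, 2], [0, 0, 0]], [[0, 0, 2], [0, 0, 0]], [[0, 0, 1.5], [0, 0, 0]], [[0, 0, 1.5], [0, 0, 0]], [[0, 0, 1], [0, 0, 0]], [[0, 0, 0], [0, 0, 0]]])

```text
time_s: 8.23
eef_pos: [534.9, 169.7, 126.1]
ee_rot: [-0.0, 0.734, 0.679, -0.0]
force: [0.3, 0.3, 0.9]
grip_width: 0.148
```

>>> play_rows(motion=[[[0, 0, 1], [0, 0, 0]], [[0, 0, 1], [0, 0, 0]], [[0, 0, 1], [0, 0, 0]], [[0, 0, 0], [0, 0, 0]], [[0, 0, 0], [0, 0, 0]]])

```text
time_s: 8.65
eef_pos: [534.9, 169.7, 123.3]
ee_rot: [0.0, 0.734, 0.679, 0.0]
force: [-0.9, -0.2, 2.2]
grip_width: 0.151
```

>>> play_rows(motion=[[[0, 0, 0.7], [0, 0, 0]], [[0, 0, 0.7], [0, 0, 0]], [[0, 0, 0.6], [0, 0, 0]], [[0, 0, 0], [0, 0, 0]], [[0, 0, 0], [0, 0, 0]], [[0, 0, 0], [0, 0, 0]]])

```text
time_s: 9.15
eef_pos: [535.3, 169.7, 122.2]
ee_rot: [0.0, 0.734, 0.679, 0.001]
force: [-1.8, -1.1, 9.2]
grip_width: 0.15
```

The force went from 2 to 9 N, so the button is fully down. Next I back off and return to the stand.

>>> play_rows(motion=[[[0, 0, -3], [0, 0, 0]], [[0, 0, -6], [0, 0, 0]], [[0, 0, -9], [0, 0, 0]], [[0, 0, -9], [0, 0, 0]], [[0, 0, -9], [0, 0, 0]], [[0, 0, -6], [0, 0, 0]], [[0, 0, -3], [0, 0, 0]], [[-0.2, -11, 0], [0, 0, 0]], [[-0.2, -11, 0], [0, 0, 0]], [[-0.2, -11, 0], [0, 0, 0]], [[-0.2, -11, 0], [0, 0, 0]], [[0, -11, 0], [0, 0, 0]], [[0, -11, 0], [0, 0, 0]], [[0, -11, 0], [0, 0, 0]], [[0, -11, 0], [0, 0, 0]], [[0, -11, 0], [0, 0, 0]], [[0, -7, 0], [0, 0, 0]], [[0, -6, 0], [0, 0, 0]], [[0, 0, 0], [0, 0, 0]], [[0, 0, 0], [0, 0, 0]]])

```text
time_s: 10.82
eef_pos: [423.3, 177.6, 166.3]
ee_rot: [0.0, 0.734, 0.679, 0.0]
force: [0.7, -0.4, -0.5]
grip_width: 0.151
```

Run:
```python
from h import *
im=save('side','s4');b=cv2.resize(im[150:250,350:450],None,fx=6,fy=6,interpolation=cv2.INTER_CUBIC)
cv2.imwrite('pics/s4c.png',b[:,:,::-1])
a=cv2.imread('pics/s2.png')[:,:,::-1]
g=lambda i:cv2.cvtColor(i[165:200,385:415],cv2.COLOR_RGB2GRAY).astype(np.float32)
print(cv2.phaseCorrelate(g(np.ascontiguousarray(a)),g(im)))
s=ctrl.sense();p=s['eef_pos'];print(p,s['force'],s['grip_width'],s['ee_rot'])
```

```text
((-0.13435060950346234, 0.10093143984936148), 1.0040563693752995)
[423.52437674 177.56541618 166.2898161 ] [ 0.26728776  1.43212992 -0.1780225 ] 0.14531151044328536 [1.50500159e-04 7.34162862e-01 6.78973377e-01 1.47832563e-04]
```

View pics/s4c.png

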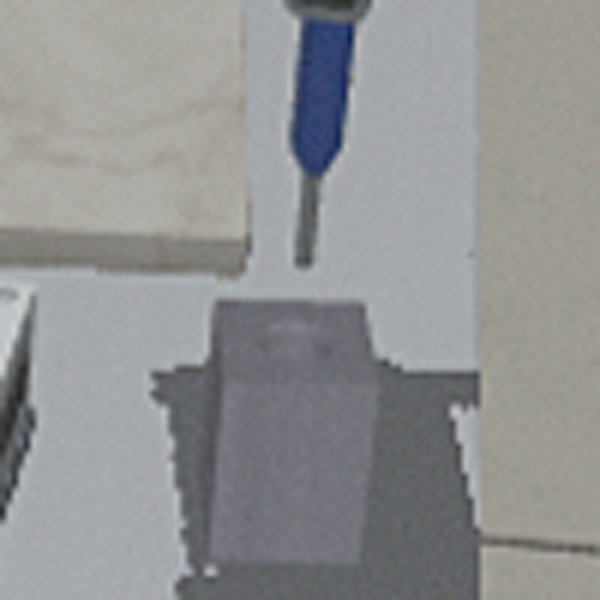

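The stylus sits in the grip exactly as when I lifted it (0.15 px change), above the hole at crop (293,340). I'll lower it straight down.

>>> play_rows(motion=[[[0, 0, 5], [0, 0, 0]], [[0, 0, 7], [0, 0, 0]], [[0, 0, 7], [0, 0, 0]], [[0, 0, 7], [0, 0, 0]], [[0, 0, 7], [0, 0, 0]], [[0, 0, 7], [0, 0, 0]], [[0, 0, 6], [0, 0, 0]], [[0, 0, 6], [0, 0, 0]], [[0, 0, 6], [0, 0, 0]], [[0, 0, 6], [0, 0, 0]], [[0, 0, 5], [0, 0, 0]], [[0, 0, 5], [0, 0, 0]], [[0, 0, 3], [0, 0, 0]], [[0, 0, 2], [0, 0, 0]], [[0, 0, 0], [0, 0, 0]]])

```text
time_s: 12.12
eef_pos: [423.1, 177.6, 86.9]
ee_rot: [-0.0, 0.734, 0.679, -0.0]
force: [-0.1, 0.6, -1.5]
grip_width: 0.15
```

>>> play_rows(motion=[[[0, 0, 0], [0, 0, 0]], [[0, 0, 0], [0, 0, 0]], [[0, 0, 0], [0, 0, 0]], [[0, 0, 0], [0, 0, 0]], [[0, 0, 0], [0, 0, 0]], [[0, 0, 0], [0, 0, 0]], [[0, 0, 0], [0, 0, 0]]], fingers=60)

```text
time_s: 12.7
eef_pos: [423.1, 177.6, 87.3]
ee_rot: [0.0, 0.734, 0.679, 0.0]
force: [-0.2, 0.3, -0.2]
grip_width: 0.702
```

>>> play_rows(motion=[[[0, 0, -8], [0, 0, 0]], [[0, 0, -10], [0, 0, 0]], [[0, 0, -10], [0, 0, 0]], [[0, 0, -10], [0, 0, 0]], [[0, 0, -10], [0, 0, 0]], [[0, 0, -10], [0, 0, 0]], [[0, 0, -10], [0, 0, 0]], [[0, 0, -10], [0, 0, 0]], [[0, 0, -10], [0, 0, 0]], [[0, 0, -10], [0, 0, 0]], [[0, 0, -2], [0, 0, 0]], [[0, 0, 0], [0, 0, 0]]], fingers=85)

```text
time_s: 13.7
eef_pos: [423.4, 177.7, 188.0]
ee_rot: [0.0, 0.734, 0.679, 0.001]
force: [0.2, -0.2, -0.6]
grip_width: 1.0
```

Run:
```python
from h import *
im=save('side','s5');b=cv2.resize(im[100:290,260:420],None,fx=3,fy=3,interpolation=cv2.INTER_CUBIC)
cv2.imwrite('pics/s5c.png',b[:,:,::-1])
s=ctrl.sense();p=s['eef_pos'];print(p,s['force'],s['grip_width'])
# battery top-face corners estimate via both-camera catch/pose: project expected battery box for logger pose
th=-.08;c,sn=np.cos(th),np.sin(th)
W=lambda x,y,z:[554.2+c*x-sn*y,222.6+sn*x+c*y,z]
P=[W(x,35+y,96) for x,y in((25,18),(25,-18),(-25,-18),(-25,18))]
print('top crop',((proj('top',P)-[290,200])*4.5).round(0).tolist());print('side crop',((proj('side',P)-[260,150])*5).round(0).tolist())
print('grip',np.round(W(0,35,76),1))
```

```text
[423.07276277 177.61112244 187.3133022 ] [-0.97023324  0.55822075 -0.10333055] 0.9964430911257959
top crop [[142.0, 91.0], [230.0, 99.0], [220.0, 220.0], [132.0, 213.0]]
side crop [[155.0, 305.0], [186.0, 243.0], [343.0, 264.0], [317.0, 328.0]]
grip [557.  257.5  76. ]
```

View pics/s5c.png

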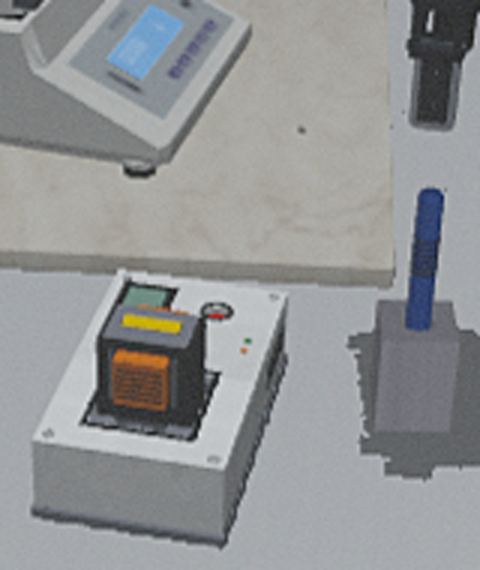

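The stylus is upright in its stand and let go. Next I go above the cassette.

>>> play_rows(motion=[[[4, 5.5, 0], [0, 0, 0]], [[6.5, 9, 0], [0, 0, 0]], [[6.5, 9, 0], [0, 0, 0]], [[6.5, 9, 0], [0, 0, 0]], [[6.5, 9, 0], [0, 0, 0]], [[6.5, 9, 0], [0, 0, 0]], [[6.5, 9, 0], [0, 0, 0]], [[6.5, 9, 0], [0, 0, 0]], [[6.5, 9, 0], [0, 0, 0]], [[6.5, 9, 0], [0, 0, 0]], [[6.5, 9, 0], [0, 0, 0]], [[6.5, 9, 5], [0, 0, 0]], [[6.5, 9, 10], [0, 0, 0]], [[6.5, 9, 10], [0, 0, 0]], [[4.3, 6.9, 10], [0, 0, 0]], [[4, 6.5, 10], [0, 0, 0]], [[0, 0, 10], [0, 0, 0]], [[0, 0, 7], [0, 0, 0]], [[0, 0, 0], [0, 0, 0]]])

```text
time_s: 15.33
eef_pos: [565.1, 263.3, 123.0]
ee_rot: [-0.001, 0.734, 0.679, -0.002]
force: [0.4, 0.4, -0.9]
grip_width: 0.998
```

Run:
```python
from h import *
im=save('side','s6');b=cv2.resize(im[130:270,240:400],None,fx=4,fy=4,interpolation=cv2.INTER_CUBIC)
cv2.imwrite('pics/s6c.png',b[:,:,::-1])
s=ctrl.sense();p=s['eef_pos'];print(p,s['force'],s['grip_width'])
print(((proj('side',[p])-[240,130])*4).round(0))
```

```text
[565.54634087 263.34725204 124.3324617 ] [-0.87638176 -0.37101463  0.99314943] 0.9954831892914238
[[255. 250.]]
```

View pics/s6c.png

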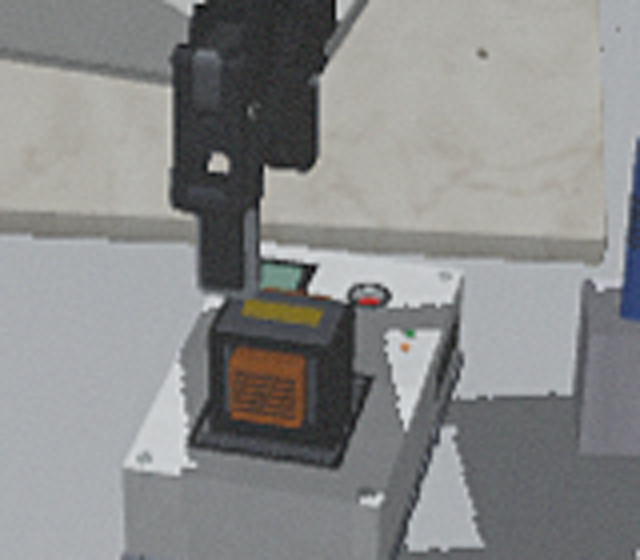

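I overshot by about 8 mm (my row sum was too long). I'll correct that and descend part way.

>>> play_rows(motion=[[[-2, -2.7, 0], [0, 0, 0]], [[-2, -2.7, 0], [0, 0, 0]], [[-2.1, -2.7, 0], [0, 0, 0]], [[0, 0, 6], [0, 0, 0]], [[0, 0, 8], [0, 0, 0]], [[0, 0, 8], [0, 0, 0]], [[0, 0, 8], [0, 0, 0]], [[0, 0, 8], [0, 0, 0]], [[0, 0, 8], [0, 0, 0]], [[0, 0, 6], [0, 0, 0]], [[0, 0, 0], [0, 0, 0]], [[0, 0, 0], [0, 0, 0]]])

```text
time_s: 16.38
eef_pos: [557.6, 258.1, 72.9]
ee_rot: [-0.0, 0.734, 0.679, -0.0]
force: [0.2, 0.1, 0.5]
grip_width: 0.995
```

Run:
```python
from h import *
im=save('side','s7');b=cv2.resize(im[130:270,240:400],None,fx=4,fy=4,interpolation=cv2.INTER_CUBIC)
cv2.imwrite('pics/s7c.png',b[:,:,::-1])
s=ctrl.sense();p=s['eef_pos'];print(p,s['force'],s['grip_width'])
```

```text
[557.79309813 258.12633495  73.38954725] [-0.6788985  -1.39612483 -0.20167854] 0.9939817864957032
```

View pics/s7c.png

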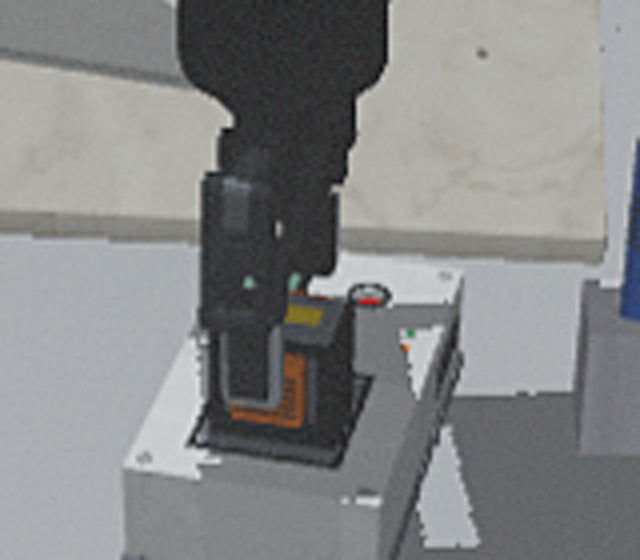

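>>> play_rows(motion=[[[0, 0, 5], [0, 0, 0]], [[0, 0, 5], [0, 0, 0]], [[0, 0, 5], [0, 0, 0]], [[0, 0, 3], [0, 0, 0]], [[0, 0, 0], [0, 0, 0]]])

```text
time_s: 16.85
eef_pos: [557.2, 257.9, 54.2]
ee_rot: [-0.0, 0.734, 0.679, -0.001]
force: [-0.2, -0.5, -0.6]
grip_width: 0.997
```

>>> play_rows(motion=[[[0, 0, 0], [0, 0, 0]], [[0, 0, 0], [0, 0, 0]], [[0, 0, 0], [0, 0, 0]], [[0, 0, 0], [0, 0, 0]], [[0, 0, 0], [0, 0, 0]], [[0, 0, 0], [0, 0, 0]], [[0, 0, 0], [0, 0, 0]], [[0, 0, 0], [0, 0, 0]], [[0, 0, 0], [0, 0, 0]], [[0, 0, 0], [0, 0, 0]], [[0, 0, 0], [0, 0, 0]], [[0, 0, 0], [0, 0, 0]]], fingers=20, squeeze=60)

```text
time_s: 17.85
eef_pos: [558.3, 258.5, 56.4]
ee_rot: [0.0, 0.734, 0.679, 0.001]
force: [-1.2, 0.7, 6.1]
grip_width: 0.415
```

The opening is 35.4 mm; the stylus also read about 1.3 mm low, so this is about 37 mm with both catches fully in. Now the lift.

>>> play_rows(motion=[[[0, 0, -1], [0, 0, 0]], [[0, 0, -2], [0, 0, 0]], [[0, 0, -3], [0, 0, 0]], [[0, 0, -4], [0, 0, 0]], [[0, 0, 0], [0, 0, 0]]])

```text
time_s: 18.27
eef_pos: [557.9, 258.1, 65.9]
ee_rot: [0.0, 0.734, 0.679, 0.0]
force: [-0.1, 0.8, -2.9]
grip_width: 0.414
```

>>> play_rows(motion=[[[0, 0, -4], [0, 0, 0]], [[0, 0, -6], [0, 0, 0]], [[0, 0, -8], [0, 0, 0]], [[0, 0, -8], [0, 0, 0]], [[0, 0, -8], [0, 0, 0]], [[0, 0, -8], [0, 0, 0]], [[0, 0, -8], [0, 0, 0]], [[0, 0, -8], [0, 0, 0]], [[0, 0, -8], [0, 0, 0]], [[0, 0, -8], [0, 0, 0]], [[0, 0, -8], [0, 0, 0]], [[0, 0, -8], [0, 0, 0]], [[0, 0, -8], [0, 0, 0]], [[0, 0, -6], [0, 0, 0]], [[0, 0, -4], [0, 0, 0]], [[0, 0, -2], [0, 0, 0]], [[0, 0, 0], [0, 0, 0]], [[0, 0, 0], [0, 0, 0]], [[0, 0, 0], [0, 0, 0]], [[0, 0, 0], [0, 0, 0]]])

```text
time_s: 19.93
eef_pos: [557.5, 258.0, 174.7]
ee_rot: [-0.0, 0.734, 0.679, -0.0]
force: [0.5, -0.2, -2.5]
grip_width: 0.416
```

Run:
```python
from h import *
im=save('side','s8');b=cv2.resize(im[90:390,180:460],None,fx=2,fy=2,interpolation=cv2.INTER_CUBIC)
cv2.imwrite('pics/s8c.png',b[:,:,::-1])
s=ctrl.sense();print(s['eef_pos'],s['force'],s['grip_width'],s['time_s'])
```

```text
[557.51222647 258.02939665 174.86826715] [-0.80720775 -0.31192071 -3.25804418] 0.41284292396622574 19.9833
```

View pics/s8c.png

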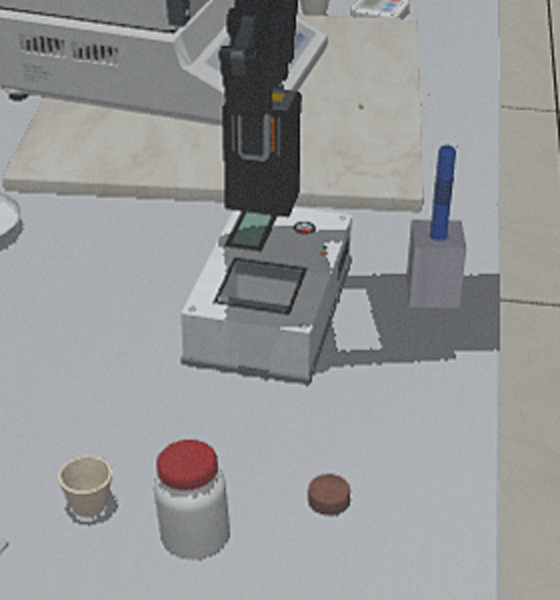

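The cassette (crop 262,150) hangs upright and clear above the empty bay. The stylus (445,190) is in its stand, and the jar, crucible and disc haven't moved. I'm handing in.

```bash
python3 -c "
from rig import ctrl
print(ctrl.finish_job()); s=ctrl.sense(); print(s['time_s'],s['force'],s['grip_width'])"
```

```text
the job is handed in; nothing more can be done
None
the job is handed in; nothing more can be done
```

I took the stylus from its stand and pressed the red button to its stop. I then put the stylus back upright, let go of it, and pinched the cassette's catches to lift it out of the bay. The job was handed in after about 20 s of the 51 s allowed; no verdict is reported.

- **Button:** the force rose from about 2 N to 9 N at the bottom, which I read as fully down. I held it there for about 0.3 s.
- **Cassette:** the fingers read 35.4 mm, about 37 mm after correcting for how low they read on the stylus, so both catches should be fully in. The tool carried 2.5 to 3.3 N, close to the cassette's weight. Its underside is, by the lift distance, about 75 mm above the deck.
- **Last picture:** the cassette hung upright over the empty bay and the stylus stood in its stand. The jar, crucible and disc looked unmoved; I judged that by eye.

One move above the cassette overshot by about 8 mm because I added up my rows wrongly. I corrected it before descending and nothing was touched. The two cameras also disagreed by about 2 mm in y, mostly, and up to 8 mm on the jar. The stylus, button and cassette moves stayed within the room they had. State readings after hand-in were refused, so I have no check from the final second.

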